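Set the gas tap to half open

TASK

Open the yellow gas tap on the bench to half: turn its lever until it points at the green mark on its dial, then let go. Leave the blue air tap as it is.

Things in the scene. Friction and masses are not known exactly. Their poses are not given: they have to be found in the camera images.
- gas_tap (a joint): Angle of the yellow lever on the gas tap, about a vertical spindle: 0 = closed, 1.571 = fully open (stops at both), growing anticlockwise seen from above. The green half-open mark is at 0.785. Friction only (about 0.12 N m), no spring: it stays where it is left. Starts between 0 and 0.3.
- gas_tap_grip (a point): Grip point in the yellow lever on the spindle axis, z = 126 mm, turning with the lever: z up, y along the lever to its tip. The lever is an upright blade 14 mm thick (along x), 26 mm tall (z 110 to 136 mm), from 15 mm behind the axis to a pointed tip at 45 mm, with a white line on top. Below it: a 12 mm spindle, then the fixed white fan-shaped dial, radius 57 mm, top at z = 95 mm.
- gas_tap_mark (a point): Middle of the green mark (12 x 8 mm) on the dial of the gas tap, 50.5 mm from the spindle axis, z = 95 mm, fixed. Black marks 45 degrees either side are closed and fully open. The tap is a grey pillar fixed to the bench, with a yellow ring and a steel hose nozzle; the fully open lever points the way the nozzle does.
- air_tap_tip (a point): Tip of the blue lever of the air tap, a second tap of the same shape and size, to be left alone; it may start at any opening. The point is 45.5 mm from its spindle axis along the lever (+y of this frame), z = 123 mm.
Not all that is in view belongs to the job. What is shaped like the part that bears gas_tap but pink is not meant.

How it is judged:
By the outcome, as a careful person would: the job done as asked, in the order asked, and still so for the second after the job is handed in, with the robot touching nothing.
It also fails if it takes over 32 s, if anything falls off the work surface, if the arm or the gripper's body presses on something with over 40 N, if the wrist force passes 120 N, or if a joint passes its speed limit or range.

ROBOT

A 6-joint arm with a two-finger parallel gripper is mounted at the origin on the work surface; the furniture and walls round the work are solid. World frame = base frame: x ahead of the robot, y to its left, z up, the work surface at z = 0. Lengths are in m, angles in rad, forces in N, time in s.
With the tool pointing down it reaches from about 0.35 to 0.975 m from the base axis. Payload 4.9 kg.
Tool frame: the origin (TCP) lies at the very end of the fingers, on their centre line; the grasp point (between the pads) lies 19 mm behind it; z points along the fingers, y is the line along which they close (so a half turn about z gives the same grasp; the last joint's range is limited). The gripper opens to 85 mm and grips with 20 to 120 N. Pads are 22 mm wide; open, the fingers measure 114 mm over their backs; the gripper's body (76 mm by 85 mm) begins 54 mm behind the grasp point. The pads swing forward as they close: fully open they stand 13 mm farther back than shut.
Start: joints at [1.143, 0.053, 1.613, -0, 1.476, -0.119], TCP at [0.19, 0.595, 0.231] pointing down, gripper open.
Joint ranges: [-3.01, 3.01], [-1.01, 2.22], [0.06, 2.58], [-1.02, 4.17], [0.09, 2.62], [-3.14, 3.14]. Speed limits (rad/s): [2.57, 2.57, 3.14, 3.14, 3.14, 3.14].

INTERFACE

Orientations are given as a rotation vector (axis times angle).
In Python, from station import get_obs, optics, ctrl gives the robot as it stands.
- The arm moves only by the shell command python3 -m pendant 'ROWS' [FORCE]. ROWS is JSON, a list of rows, each a list of 3 entries, a list of its own where there are three numbers: the shift along the tool's x, y, z in mm, then the turn, a rotation vector about the tool's x, y, z in rad, then the opening, from 0 (shut) to 1 (fully open). A call has 1 to 12 rows; each row shifts and turns the commanded pose from where the row before left it, along the tool's axes as they then stand; what a row does not reach is not made up. A row lasts 1/12 s, in which the tool goes at most 41.7 mm and 7.16 degrees, less where a joint would pass 70% of its speed; a pose out of reach is approached as far as the arm can. A call is refused whole if a number of a shift passes 41.7 or a number of a turn 0.125, either way. A call with a gripper value outside its range is refused whole. The fingers move at their own pace and stop on an object; FORCE is the grip in N (left out, the last holds). Time passes only in rows, so rows that do not move let the fingers close. It gives the time, the measured TCP pose, the force, the opening and the grip force at its end, in the units of the state.
- get_obs(): the state, without advancing time (a new reading comes with each control period).
- optics.get_image(name): name is "scene" or "top" or "wrist"; returns the picture (384x512x3 uint8, red, green, blue); there is no depth.
- optics.camera_model(name): a dict with "fx", "fy", "cx", "cy" (pixels), "distortion" ([k1, k2, p1, p2, k3] as OpenCV has them; the pictures are not rectified), "cam_to_world" (4x4, takes a point from camera to world coordinates). Camera axes: x right, y up, looking along -z (the intrinsics and any distortion apply to the point x, -y, -z); pixel columns grow to the right and rows downward; lengths in m; the calibration is good to about 2 mm. A picture is of the moment at which its call begins: read the wrist's pose just before it. camera_model takes no time and is no camera call; for the wrist camera it gives the pose at the moment of the call.
- ctrl.finish_job(): hands the job in; it is judged then, once.
The state is a dict: "t": time; "q": joint angles; "dq": joint speeds; "effort": joint torques, N m; "tool_pos": TCP position; "tool_rot": TCP orientation; "contact_force": force on the tool from outside, world axes, zero at the start; "wrist_torque": the same for the moment, N m; "opening": finger opening in m; "grip_force": force on a finger pad.
Only numpy, scipy, OpenCV 4.12 (cv2) and the standard library are available. Lean on these libraries where they do the work, as an engineer would, in place of code of your own. Each camera call takes 0.05 s, during which the arm holds its last target. There are 200 camera calls.

## Working session

There is one attempt and no reset: what is moved stays moved. The work goes in short steps, Python scripts to look and compute and a shell command to move; the robot and the scene stay as the last step left them, time stands still between calls to the robot, and variables do not carry over. Pictures are saved under pics/ and viewed, at most 10 in all, crops included, and the job is handed in when it is done.

```bash
mkdir -p pics
cat > h.py <<'E'
import numpy as np,cv2
from station import get_obs,optics,ctrl
def ray(m,uv):
    K=np.array([[m['fx'],0,m['cx']],[0,m['fy'],m['cy']],[0,0,1.]])
    p=cv2.undistortPoints(np.array([[uv]],float),K,np.array(m['distortion'],float))[0,0]
    T=np.array(m['cam_to_world']);d=T[:3,:3]@np.array([p[0],-p[1],-1]);return T[:3,3],d/np.linalg.norm(d)
def atz(m,uv,z):
    o,d=ray(m,uv);return o+d*(z-o[2])/d[2]
def tri(obs):
    A=0;b=0
    for m,uv in obs:
        o,d=ray(m,uv);P=np.eye(3)-np.outer(d,d);A=A+P;b=b+P@o
    x=np.linalg.solve(A,b);return x,[np.linalg.norm((np.eye(3)-np.outer(ray(m,uv)[1],ray(m,uv)[1]))@(x-ray(m,uv)[0])) for m,uv in obs]
E
python3 - <<'E'
from h import *
a=[cv2.cvtColor(optics.get_image(n),cv2.COLOR_RGB2BGR) for n in("scene","top","wrist")]
for n,i in zip(("scene","top","wrist"),a): cv2.imwrite(f"pics/{n}0.png",i)
o=get_obs();print(o['tool_pos'],o['tool_rot'],o['t'])
for n in("scene","top","wrist"):print(optics.camera_model(n))
E
```

```text
[0.18973767 0.59498164 0.23033143] [-4.83071937e-01 -3.10379601e+00  2.45538678e-03] 0.15
{'fx': 436.78830680966314, 'fy': 436.78830680966314, 'cx': 252.4303032804168, 'cy': 190.85613327530356, 'distortion': array([-0.02499434,  0.        ,  0.        ,  0.        ,  0.        ]), 'cam_to_world': array([[ 0.50123237,  0.68513556, -0.5285408 , -0.33283157],
       [-0.86516612,  0.38555427, -0.32067973, -0.3441237 ],
       [-0.01592792,  0.61801066,  0.78600835,  1.11920003],
       [ 0.        ,  0.        ,  0.        ,  1.        ]])}
{'fx': 352.89729328934175, 'fy': 352.89729328934175, 'cx': 261.0767839396753, 'cy': 193.43176943369417, 'distortion': array([-0.01943591,  0.        ,  0.        ,  0.        ,  0.        ]), 'cam_to_world': array([[ 0.00878919,  0.98322297, -0.18219591,  0.20128947],
       [-0.99995014,  0.00777815, -0.006263  ,  0.06818907],
       [-0.00474078,  0.18224187,  0.9832423 ,  0.95380507],
       [ 0.        ,  0.        ,  0.        ,  1.        ]])}
{'fx': 273.26000237389684, 'fy': 273.26000237389684, 'cx': 256.47279665041395, 'cy': 192.54172510726866, 'distortion': array([-0.02506758,  0.        ,  0.        ,  0.        ,  0.        ]), 'cam_to_world': array([[ 0.30417324, -0.90912155, -0.28456398,  0.11739295],
       [ 0.95261497,  0.28971008,  0.09269727,  0.61857342],
       [-0.00183204, -0.29927593,  0.95416485,  0.37226708],
       [ 0.        ,  0.        ,  0.        ,  1.        ]])}
```

View pics/scene0.png

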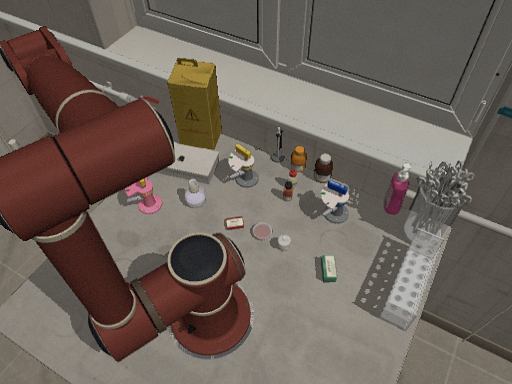

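View pics/top0.png

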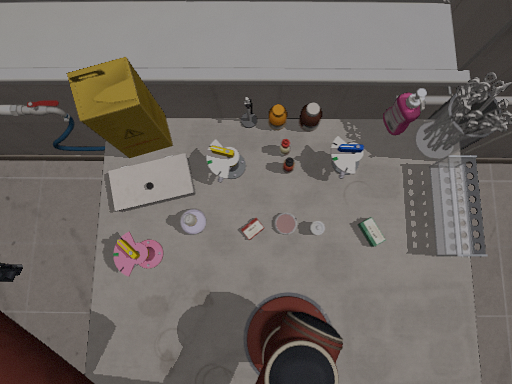

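Three taps are in view. In top the candidates are at (222,155) with a yellow lever, white dial and grey pillar, at (130,250) with a yellow lever on a pink body, and at (348,152) with a blue lever (the air tap). The same three in scene are at (243,160), (142,193) and (336,193). The one at (222,155) fits, because it alone has a grey body with a yellow lever. I'll confirm it in an enlarged crop.

Run:
```python
import cv2,numpy as np
t=cv2.imread('pics/top0.png')[130:190,190:256];s=cv2.imread('pics/scene0.png')[135:195,215:271]
f=lambda i:cv2.resize(i,None,fx=6,fy=6,interpolation=cv2.INTER_CUBIC)
cv2.imwrite('pics/crop.png',np.hstack([f(t),f(s)]))
```

```text
(no output)
```

View pics/crop.png

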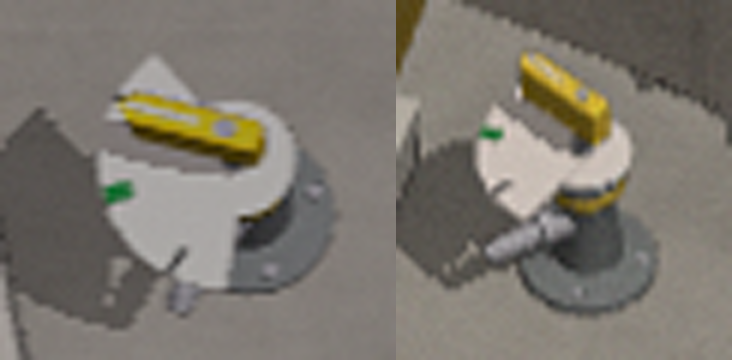

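The left crop (top) and right crop (scene) confirm it: grey pillar, yellow ring, white dial, steel nozzle. Button on the axis at top (227,151.3) and scene (246,150.7). Tip at top (210,146) and scene (236.2,144.2). Green mark at top (209.7,162) and scene (230.8,157.2).

Run:
```python
from h import *
t=optics.camera_model('top');s=optics.camera_model('scene')
R={}
for n,a,b,z in[('axis',(226.6,150.9),(245.6,150.3),.136),('tip',(209.6,145.7),(235.8,143.8),.136),('green',(209.3,161.6),(230.4,156.8),.095)]:
    x,e=tri([(t,a),(s,b)]);R[n]=x;print(n,x.round(4),np.round(e,4),atz(t,a,z).round(4),atz(s,b,z).round(4))
for n in('tip','green'):
    d=R[n]-R['axis'];print(n,np.linalg.norm(d[:2]),np.degrees(np.arctan2(d[1],d[0])))
o=get_obs();from scipy.spatial.transform import Rotation as Q
print(Q.from_rotvec(o['tool_rot']).as_matrix().round(3))
w=optics.camera_model('wrist');T=np.array(w['cam_to_world']);p=T[:3,:3].T@(np.array(R['axis'])-T[:3,3]);print(p,256+273*p[0]/-p[2],192+273*p[1]/p[2])
```

```text
axis [0.4579 0.1574 0.133 ] [0.0006 0.0006] [0.4565 0.1575 0.136 ] [0.4559 0.1554 0.136 ]
tip [0.4718 0.2006 0.1279] [0.0003 0.0003] [0.4694 0.1991 0.136 ] [0.465  0.1964 0.136 ]
green [0.4415 0.2048 0.0938] [0.0003 0.0003] [0.441  0.2049 0.095 ] [0.4408 0.204  0.095 ]
tip 0.04543408079593317 72.20633530012266
green 0.05023792150160765 109.05102986099695
[[-0.953  0.304 -0.001]
 [ 0.304  0.953 -0.001]
 [ 0.    -0.002 -1.   ]]
[-0.3353461  -0.37158141 -0.36799042] 7.2177481179614915 467.66403973144895
```

View pics/wrist0.png

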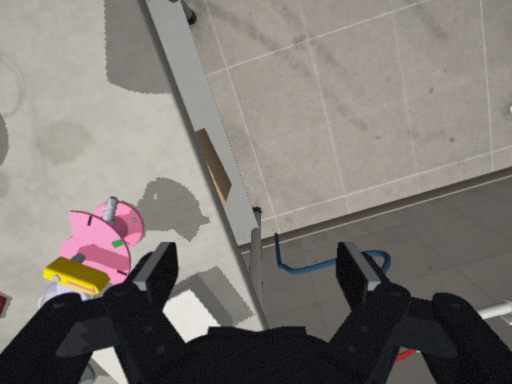

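Wrist view: the pink tap is at (85,250), and the gas tap is out of frame. Measured heights agree with the text (axis about 0.133, green 0.094, radii 45 and 50 mm). The lever heading is about 72° and the mark is at about 109°. I'll go over the tap, clear of the yellow box.

```bash
python3 -m pendant '[[[-20.7,-32.1,0],[0,0,0],1],[[-20.7,-32.1,0],[0,0,0],1],[[-20.7,-32.1,0],[0,0,0],1],[[-20.7,-32.1,0],[0,0,0],1],[[-20.7,-32.1,0],[0,0,0],1],[[-20.7,-32.1,0],[0,0,0],1],[[-20.7,-32.1,0],[0,0,0],1],[[-20.7,-32.1,0],[0,0,0],1]]' && python3 -m pendant '[[[-37,-13.2,0],[0,0,0],1],[[-37,-13.2,0],[0,0,0],1],[[-37,-13.2,0],[0,0,0],1],[[-37,-13.2,0],[0,0,0],1],[[-37,-13.2,0],[0,0,0],1],[[-37,-13.2,0],[0,0,0],1],[[0,0,0],[0,0,0],1],[[0,0,0],[0,0,0],1]]' && python3 -m pendant '[[[0,0,0],[0,0,0.12],1],[[0,0,0],[0,0,0.12],1],[[0,0,0],[0,0,0.12],1],[[0,0,0],[0,0,0.12],1],[[0,0,0],[0,0,0.12],1],[[0,0,0],[0,0,0.12],1],[[0,0,0],[0,0,0.12],1],[[0,0,0],[0,0,0.12],1],[[0,0,0],[0,0,0.12],1],[[0,0,0],[0,0,0.12],1],[[0,0,0],[0,0,0.12],1]]' && python3 -m pendant '[[[0,0,0],[0,0,0.12],1],[[0,0,0],[0,0,0.12],1],[[0,0,0],[0,0,0],1],[[0,0,0],[0,0,0],1],[[0,0,0],[0,0,0],1]]'
python3 - <<'E'
from h import *
o=get_obs();m=optics.camera_model('wrist');i=optics.get_image('wrist')
import pickle;pickle.dump((o,m),open('w1.pkl','wb'))
cv2.imwrite('pics/w1.png',cv2.cvtColor(i,cv2.COLOR_RGB2BGR))
from scipy.spatial.transform import Rotation as Q
print(o['tool_pos'],Q.from_rotvec(o['tool_rot']).as_matrix().round(3),o['q'],o['t'],o['contact_force'])
E
```

```text
t: 0.82
tool_pos: [0.2694, 0.2987, 0.2309]
tool_rot: [0.482, 3.104, -0.0]
contact_force: [0.7, -1.0, -0.5]
opening: 0.0856
grip_force: 0.0
t: 1.48
tool_pos: [0.4579, 0.1561, 0.2307]
tool_rot: [-0.488, -3.102, 0.001]
contact_force: [-0.6, -0.0, -0.3]
opening: 0.0853
grip_force: 0.0
t: 2.4
tool_pos: [0.456, 0.1585, 0.2311]
tool_rot: [-2.289, -2.151, 0.0]
contact_force: [-0.5, 0.2, 0.4]
opening: 0.0858
grip_force: 0.0
t: 2.82
tool_pos: [0.4565, 0.158, 0.2312]
tool_rot: [-2.523, -1.871, 0.0]
contact_force: [0.8, -0.6, 0.3]
opening: 0.0857
grip_force: 0.0
[0.45654938 0.15803557 0.2312428 ] [[ 0.29   0.957 -0.   ]
 [ 0.957 -0.29   0.   ]
 [ 0.    -0.    -1.   ]] [ 1.78983061e-01 -2.97566912e-01  1.93303883e+00  1.14641804e-04
  1.50622945e+00  4.73438138e-01] 2.8167 [ 0.81900865 -0.56948757  0.34765309]
```

View pics/w1.png

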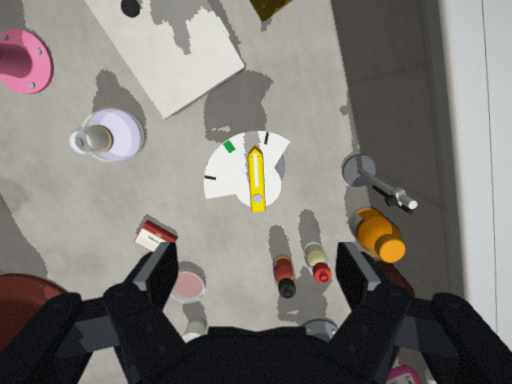

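The wrist view shows the tap: button (257.5,198), tip (255.5,148.5), green mark (229,146.5). The bottles at (285,270) and (318,262) stand off to the side.

Run:
```python
from h import *
import pickle
o,m=pickle.load(open('w1.pkl','rb'));i=cv2.imread('pics/w1.png')
cv2.imwrite('pics/w1c.png',cv2.resize(i[120:220,195:300],None,fx=6,fy=6,interpolation=cv2.INTER_CUBIC)[:600])
t=optics.camera_model('top');s=optics.camera_model('scene')
for n,u,a,b,z in[('axis',(257.5,198),(226.6,150.9),(245.6,150.3),.136),('tip',(255.5,148.5),(209.6,145.7),(235.8,143.8),.136),('green',(229,146.5),(209.3,161.6),(230.4,156.8),.095)]:
    x,e=tri([(m,u),(t,a),(s,b)]);print(n,x.round(4),np.round(e,4),atz(m,u,z).round(4))
```

```text
axis [0.4566 0.156  0.1359] [0.0012 0.0015 0.0007] [0.457  0.1548 0.136 ]
tip [0.4689 0.1988 0.1327] [0.0009 0.0016 0.001 ] [0.4685 0.1987 0.136 ]
green [0.441  0.2038 0.0952] [0.0012 0.001  0.0003] [0.4414 0.2027 0.095 ]
```

View pics/w1c.png

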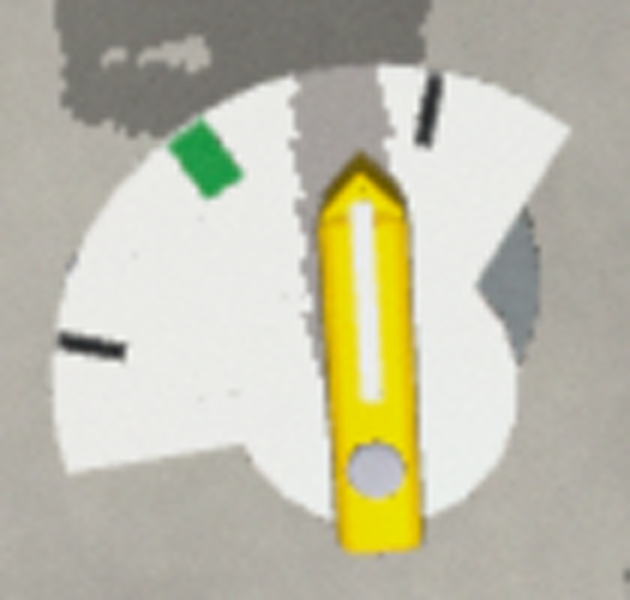

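The crop shows the button at (257.2,197.9), the white line from (254.9,153.4) to (256.6,186.2), green at (228.9,145.9), the closed mark at (266.1,137.9) and the open mark at (210.1,177.2).

Run:
```python
from h import *
import pickle
o,m=pickle.load(open('w1.pkl','rb'))
A=atz(m,(257.2,197.9),.136)
f=lambda v:np.degrees(np.arctan2(v[1],v[0]))
L=atz(m,(254.9,153.4),.136)-atz(m,(256.6,186.2),.136)
P=[atz(m,u,.095) for u in((266.1,137.9),(228.9,145.9),(210.1,177.2))]
print(A,'lever',f(L),f(atz(m,(254.9,153.4),.136)-A))
for p in P:print(p,np.linalg.norm((p-A)[:2]),f(p-A))
# circle fit: centre with marks r=50.5
from scipy.optimize import least_squares
r=least_squares(lambda c:[np.linalg.norm(p[:2]-c)-.0505 for p in P],A[:2]);print(r.x,r.fun,[f(p[:2]-r.x) for p in P])
```

```text
[0.45678056 0.1550086  0.136     ] lever 75.97151133932502 75.96341999234214
[0.47983008 0.20006134 0.095     ] 0.05060662124659192 62.905179117104005
[0.44149671 0.20333145 0.095     ] 0.05068228585745229 107.55143972422246
[0.41216737 0.17806072 0.095     ] 0.050216900618380134 152.67411065471703
[0.457035   0.15512035] [-0.00010845  0.00015322 -0.00010789] [np.float64(63.10486063246367), np.float64(107.86397054061719), np.float64(152.9197966376445)]
```

```bash
python3 -m pendant '[[[-2.4,1.3,0],[0,0,-0.05],1],[[0,0,25],[0,0,0],1],[[0,0,25],[0,0,0],1],[[0,0,25],[0,0,0],1],[[0,0,25],[0,0,0],1],[[0,0,22],[0,0,0],1],[[0,0,0],[0,0,0],1],[[0,0,0],[0,0,0],1],[[0,0,0],[0,0,0],1]]' && python3 -m pendant '[[[0,0,0],[0,0,0],0.4],[[0,0,0],[0,0,0],0.3],[[0,0,0],[0,0,0],0.2],[[0,0,0],[0,0,0],0],[[0,0,0],[0,0,0],0],[[0,0,0],[0,0,0],0],[[0,0,0],[0,0,0],0],[[0,0,0],[0,0,0],0],[[0,0,0],[0,0,0],0]]' 40
python3 - <<'E'
from h import *
o=get_obs();m=optics.camera_model('wrist');i=optics.get_image('wrist')
cv2.imwrite('pics/w2.png',cv2.cvtColor(i,cv2.COLOR_RGB2BGR))
from scipy.spatial.transform import Rotation as Q
x=Q.from_rotvec(o['tool_rot']).as_matrix()[:,0];print(np.degrees(np.arctan2(x[1],x[0])),o['q'],o['wrist_torque'])
E
```

```text
t: 3.62
tool_pos: [0.4585, 0.1551, 0.1108]
tool_rot: [2.478, 1.93, 0.003]
contact_force: [0.8, 0.3, 0.2]
opening: 0.0856
grip_force: 0.0
t: 4.37
tool_pos: [0.4564, 0.1552, 0.1097]
tool_rot: [-2.477, -1.929, 0.004]
contact_force: [-7.0, 0.7, 6.3]
opening: 0.0132
grip_force: 41.3
75.81470394418551 [ 1.72612595e-01 -1.86377276e-01  2.05018336e+00  1.13717665e-03
  1.28121974e+00  4.19866855e-01] [0.19672937 0.93870456 0.08595839]
```

View pics/w2.png

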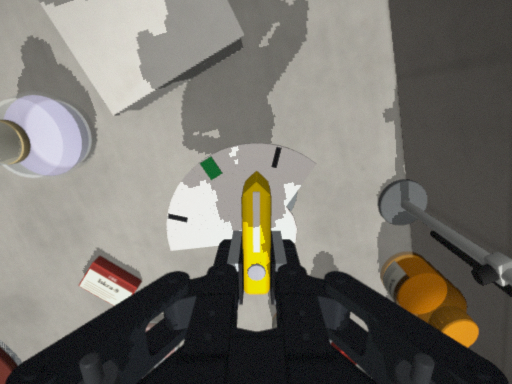

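The wrist view shows the lever held between the pads at (257,265), opening 13 mm, small forces. I'll turn by about 0.557 rad anticlockwise, which is negative about tool z.

```bash
python3 -m pendant '[[[0,-1,0],[0,0,-0.08],0],[[0,0,0],[0,0,-0.08],0],[[0,0,0],[0,0,-0.08],0],[[0,0,0],[0,0,-0.08],0],[[0,0,0],[0,0,-0.08],0],[[0,0,0],[0,0,-0.08],0],[[0,0,0],[0,0,-0.077],0],[[0,0,0],[0,0,0],0],[[0,0,0],[0,0,0],0],[[0,0,0],[0,0,0],0]]'
python3 - <<'E'
from h import *
from scipy.spatial.transform import Rotation as Q
o=get_obs();m=optics.camera_model('wrist');i=optics.get_image('wrist')
cv2.imwrite('pics/w3.png',cv2.resize(cv2.cvtColor(i,cv2.COLOR_RGB2BGR)[130:300,150:350],None,fx=3.5,fy=3.5,interpolation=cv2.INTER_CUBIC))
import pickle;pickle.dump((o,m),open('w3.pkl','wb'))
x=Q.from_rotvec(o['tool_rot']).as_matrix()[:,0];print(np.degrees(np.arctan2(x[1],x[0])),o['wrist_torque'])
E
```

```text
t: 5.25
tool_pos: [0.4562, 0.1552, 0.1098]
tool_rot: [-1.855, -2.534, 0.001]
contact_force: [-4.5, 0.7, 5.7]
opening: 0.013
grip_force: 41.2
107.60992967220095 [0.07760845 0.75463542 0.13546313]
```

View pics/w3.png

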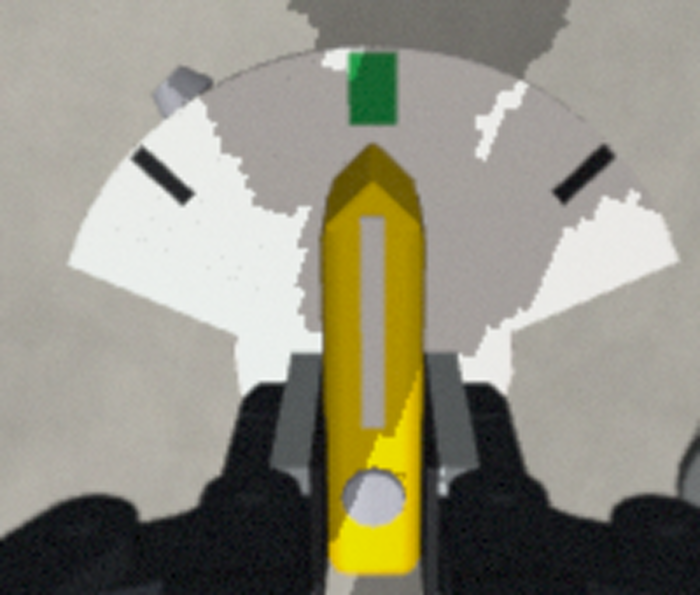

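The lever tip in the crop at (373,145) points straight at the green mark at (373,88), with the black marks symmetric at (163,175) and (584,174). I'll release gently, then rise.

```bash
python3 -m pendant '[[[0,0,0],[0,0,0],0.4],[[0,0,0],[0,0,0],0.8],[[0,0,0],[0,0,0],1],[[0,0,0],[0,0,0],1],[[0,0,0],[0,0,0],1],[[0,0,0],[0,0,0],1],[[0,0,0],[0,0,0],1],[[0,0,0],[0,0,0],1]]' && python3 -m pendant '[[[0,0,-15],[0,0,0],1],[[0,0,-25],[0,0,0],1],[[0,0,-25],[0,0,0],1],[[0,0,-25],[0,0,0],1],[[0,0,-25],[0,0,0],1],[[0,0,0],[0,0,0],1],[[0,0,0],[0,0,0],1],[[0,0,0],[0,0,0],1],[[0,0,0],[0,0,0],1]]'
python3 - <<'E'
from h import *
o=get_obs();m=optics.camera_model('wrist');i=optics.get_image('wrist')
cv2.imwrite('pics/w4.png',cv2.resize(cv2.cvtColor(i,cv2.COLOR_RGB2BGR)[120:220,195:300],None,fx=5.5,fy=5.5,interpolation=cv2.INTER_CUBIC))
import pickle;pickle.dump((o,m),open('w4.pkl','wb'))
E
```

```text
t: 5.97
tool_pos: [0.4567, 0.1551, 0.1093]
tool_rot: [1.853, 2.537, 0.0]
contact_force: [0.1, 0.1, -0.2]
opening: 0.0853
grip_force: 0.0
t: 6.72
tool_pos: [0.4558, 0.1549, 0.2225]
tool_rot: [-1.852, -2.535, 0.003]
contact_force: [0.7, -0.2, 0.1]
opening: 0.0852
grip_force: 0.0
```

View pics/w4.png

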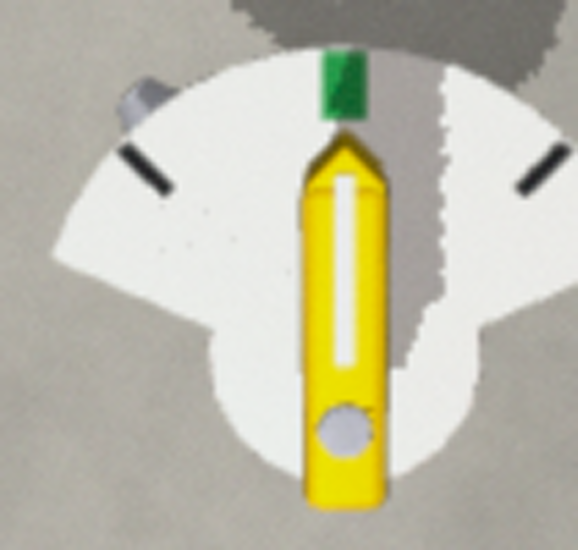

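After release, the button (345,431), tip (345,130) and green mark (345,85) are in line. The lever stayed where it was left and the gripper is clear.

```bash
python3 -c "
from station import ctrl
print(ctrl.finish_job())"
```

```text
the job is handed in; nothing more can be done
None
```

The yellow gas tap's lever points at the green half-open mark and has been let go; the blue air tap was not touched, and the job was handed in at about 7 s of the 32 s allowed.

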